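# Unlatch the drying box and lock the capsule stage on its base

### The arm

A 6-joint arm with a two-finger parallel gripper is mounted at the origin on the work surface. World frame = base frame: x ahead of the robot, y to its left, z up, the work surface at z = 0. Lengths are in m, angles in rad, forces in N, time in s.
With the tool pointing down it reaches from about 0.2 to 0.875 m from the base axis. Payload 3.4 kg.
Tool frame: the origin (TCP) lies at the very end of the fingers, on their centre line; the grasp point (between the pads) lies 19 mm behind it; z points along the fingers, y is the line along which they close (so a half turn about z gives the same grasp; the last joint's range is limited). The gripper opens to 94 mm and grips with 3 to 60 N. Pads are 16 mm wide; open, the fingers measure 119 mm over their backs; the gripper's body (75 mm by 177 mm) begins 78 mm behind the grasp point.
Start: joints at [-0.121, 0.276, 1.505, -0, 1.361, -0.121], TCP at [0.575, -0, 0.205] pointing down, gripper open.
Joint ranges: [-2.89, 2.89], [-0.75, 2.08], [0.22, 2.7], [-1.18, 4.32], [0.11, 2.71], [-2.7, 2.7]. Speed limits (rad/s): [2.57, 2.57, 3.14, 3.14, 3.14, 3.14].

### API

Orientations are given as a 3x3 rotation matrix whose columns are the frame's x, y, z axes.
In Python, from station import bot gives the robot as it stands. The module is installed in compiled form; this text tells all that it offers.
- The arm moves only by the tool arm_command, never from a script. Its argument "rows" is a list of rows, each an object with "delta_pos": the shift along the world's x, y, z scaled (see below), a list of three; "rotation": the turn, a rotation vector about the world's x, y, z scaled (see below), a list of three; "fingers": the opening, from 0 (shut) to 1 (fully open). A call has 1 to 5 rows; each row shifts and turns the commanded pose from where the row before left it; what a row does not reach is not made up. The controller multiplies each number of a shift by 30 cm and each number of a turn by 90 degrees. A row lasts 1/12 s, in which the tool goes at most 41.7 mm and 7.16 degrees, less where a joint would pass 70% of its speed; a pose out of reach is approached as far as the arm can. A call with a number of a shift or a turn outside -1 to 1 is refused whole. A call with a gripper value outside its range is refused whole. The fingers move at their own pace and stop on an object; the grip force is fixed at half the most. Time passes only in rows, so rows that do not move let the fingers close. It gives the time, the measured TCP pose, the force, the opening and the grip force at its end, in the units of the state.
- bot.observe(): the state, without advancing time (a new reading comes with each control period).
- bot.grab_frame(name): name is "scene" or "side" or "wrist"; returns a dict with "color" (480x640x3 uint8, red, green, blue), "depth" (480x640 float32, m along the optical axis (not along the pixel's ray), 0 where there is no reading), "camera_matrix" (3x3 intrinsics, pixels), "k1" (the pictures are not rectified: a ray, as slopes to the right and down, at radius r is drawn at 1 + k1 r^2 times it, then the intrinsics apply), "xyz" and "rotation" of the camera in the world. Camera axes: x right, y up, looking along -z (the intrinsics and any distortion apply to the point x, -y, -z); pixel columns grow to the right and rows downward; lengths in m; the calibration is good to about 2 mm. A picture is of the moment at which its call begins.
- bot.finish_job(): hands the job in; it is judged then, once.
The state is a dict: "time": time; "qpos": joint angles; "dq": joint speeds; "joint_torque": joint torques, N m; "tool_pos": TCP position; "ee_rot": TCP orientation; "contact_force": force on the tool from outside, world axes, zero at the start; "wrist_torque": the same for the moment, N m; "grip_width": opening from 0.0 (shut) to 1.0 (fully open); "grasp_force": force on a finger pad.
Only numpy, scipy, OpenCV 4.12 (cv2) and the standard library are available. Lean on these libraries where they do the work, as an engineer would, in place of code of your own. Each camera call takes 0.05 s, during which the arm holds its last target. There are 200 camera calls.

### The job

Press down the release tab on the drying box and, holding it down, slide the cover fully open so that it latches open when the tab springs back up. Then take the capsule stage out by its grip bar, set it squarely on the open capsule base with its lugs in the gaps, and turn it a quarter turn clockwise to the stop so that it is locked on. Let go and do not shift the other things on the mat.

Things in the scene. Friction and masses are not known exactly. Their poses are not given: they have to be found in the camera images.
- cover (a joint): travel of the grey sliding cover, m: 0 shut, 0.112 fully open (hard stop); it slides level along the +x of box; friction under 3 N, no spring. With the tab up it is locked: catches on the rail lock it again about every 28 mm if the tab is let up on the way, so hold the tab down all along. From 0.100 on the tab can spring up behind the last catch and latches the cover open.
- tab (a joint): how far the release tab is pressed straight down, m: 0 up, 0.010 at its hard stop. A spring lifts it (3 N at first, 7 N at the stop). The cover is free from 0.005 on; 0.007 to 0.008 is a good depth to slide with.
- tab_top (a point): centre of the top of the black ribbed release tab, 42 mm (along box x) by 48 mm (along box y); rides with the cover. Up, its top is 14 mm above the cover's top face. Shut and up it lies at x -35, y +52, z +100 mm in the frame of box.
- thumb_wall (a point): middle of the top edge of the grey upright wall, part of the cover, at the box +x end of the tab: 5 mm thick along x, 46 mm wide along y, its top 12 mm above the raised tab. Its near face is 22 mm from the tab's centre. A finger pressed on the tab can push against it. The tab's other sides are open.
- box: aluminium drying box, screwed down, 122 x 120 mm outside, walls 4 mm thick, 80 mm high, floor 5 mm thick; origin under its centre, x is the way the cover opens. Feet reach x +-77, latch rail and tab reach y +76 mm. The cover, 120 x 126 x 6 mm, lies on the walls; open, it juts out to x +172 mm at 80 mm height, and the mouth is free over x -57 to +52, y -56 to +56 mm.
- stage_mid (a point): centre (33.5 mm above the underside) of the loose blue top stage, 67 mm tall, 0.08 to 0.17 kg, upright in the box within 15 mm of its middle, turned anyhow. From below: spigot 48 mm diameter, 17 mm high; at its foot two lugs along stage +x and -x, 33 mm out from the axis, 14 mm wide, 6 mm high; body 68 mm diameter, 22 mm high; grip bar (see stage_bar). x and -x are alike.
- stage_bar (a point): middle of the stage's straight grip bar, 53 mm above the stage's underside: 62 mm long along stage x, 18 mm thick, 28 mm high (14 mm above and below this point). Moves with the stage; same axes as stage_mid.
- base: open blue capsule base bolted to a steel foot 115 mm square, 8 mm thick; origin under the foot's centre, z up. Cup 80 mm outside diameter, flat rim 58 mm above the origin, mouth 52 mm diameter with two opposite gaps, 25 mm wide, along base +x and -x, each marked by a vertical rib outside the cup.
- base_rim (a point): centre of the base's rim. Bayonet: stage x along base x (either way round, within 8 deg), axes within 1.5 mm: lower until the stage's body rests on the rim (stage_mid 16.5 mm above this point, 74.5 mm above the base origin), then turn clockwise seen from above to the dead stop at 80 deg. Anticlockwise is blocked. Once locked it has 3 mm of play up and down.
- oil_mid (a point): bystander: a white oil bottle, 58 mm diameter, 150 mm tall, upright; point half-way up
- adapter0: bystander: a brass press adapter, stepped round, up to 50 mm diameter, 60 mm tall; origin under its centre
- adapter1: bystander: a brass press adapter, stepped round, 44 mm diameter, 62 mm tall; origin under its centre
- adapter2: bystander: a brass press adapter, stepped round, 48 mm diameter, 60 mm tall; origin under its centre
- skate_plate: bystander: a silver aluminium skate plate with two axles, 165 x 110 x 32 mm, lying flat; origin under its centre
- wrench: bystander: a grey steel wrench 180 mm long, lying flat
- closed_mid (a point): bystander: a closed blue cleaning capsule, 72 mm diameter, 113 mm tall, a bystander, not the open base; point half-way up
- wheel: bystander: a white skate wheel, 58 mm diameter, 34 mm tall, lying flat; origin under its centre

How it is judged:
On the way, in this order (a step that is already met when the one before it is completed fails the run):
1. the cover is slid fully open and the tab has sprung up, latching it (value of joint cover above 0.1 m and value of joint tab below 0.003 m), for 0.2 s.
2. the stage sits on the base, turned until locked (z of stage_mid in the frame of base between 0.0705 and 0.0785 m and horizontal distance between stage_mid and base below 0.004 m and angle between the x axis of stage_mid and the x axis of base, either way round above 1.1 rad and angle between stage_mid's own z axis and vertical below 0.06 rad), for 0.2 s.
At the end, for the whole second after the job is handed in: Cover open by more than 100 mm with the tab up (pressed less than 3 mm); stage at rest on the open base, upright within 0.06 rad, centred within 4 mm, its centre 70.5 to 78.5 mm above the base origin, and turned more than 63 degrees from the entry direction (all of step 1 and all of step 2 and linear speed of stage below 0.02 m/s and velocity of joint cover below 0.01 m/s); the robot touches nothing.
It fails at once if a bystander was moved more than 30 mm (distance of any of oil_mid, adapter0, adapter1, adapter2, skate_plate, wrench, closed_mid, wheel from where it was at the start of the episode above 0.03 m).
It also fails if it takes over 64 s, if anything falls off the work surface, if the arm or the gripper's body presses on something with over 40 N, if the wrist force passes 120 N, or if a joint passes its speed limit or range.

## Working session

There is one attempt and no reset: what is moved stays moved. The work goes in short steps, Python scripts to look and compute and a tool call to move; the robot and the scene stay as the last step left them, time stands still between calls to the robot, and variables do not carry over. Pictures are saved under pics/ and viewed, at most 10 in all, crops included, and the job is handed in when it is done.

Besides the shell and the picture viewer there is one more tool, called as name(argument=value, ...), one argument or row to a line, values as JSON. arm_command: Moves the arm, as the interface text tells. Shifts and turns lie within -1 to 1; 1 stands for 30 cm of shift or 90 degrees of turn. Its arguments: {"type":"object","properties":{"rows":{"type":"array","items":{"type":"object","properties":{"delta_pos":{"type":"array","items":{"type":"number","minimum":-1,"maximum":1}},"rotation":{"type":"array","items":{"type":"number","minimum":-1,"maximum":1}},"fingers":{"type":"number"}}}}},"required":["rows"]}

```bash
mkdir -p pics; cat > h.py <<'E'
import numpy as np, cv2
from station import bot
def grab(n):
    f=bot.grab_frame(n); np.savez('f_%s.npz'%n,**f); return f
def load(n): return dict(np.load('f_%s.npz'%n))
def rays(f,uv):
    K=np.array(f['camera_matrix']);uv=np.atleast_2d(np.asarray(uv,float))
    d=(uv-[K[0,2],K[1,2]])/[K[0,0],K[1,1]]
    k=float(f['k1']);s=d.copy()
    for _ in range(20): s=d/(1+k*(s**2).sum(1,keepdims=True))
    c=np.c_[s[:,0],-s[:,1],-np.ones(len(s))]
    return c@np.array(f['rotation']).T
def onplane(f,uv,z):
    r=rays(f,uv);o=np.array(f['xyz']);t=(z-o[2])/r[:,2];return o+r*t[:,None]
def cloud(f):
    v,u=np.mgrid[:480,:640];r=rays(f,np.c_[u.ravel(),v.ravel()])
    return (np.array(f['xyz'])+r*np.array(f['depth']).reshape(-1,1)).reshape(480,640,3)
def save(f,n): cv2.imwrite('pics/'+n+'.png',f['color'][...,::-1])
E
python3 - <<'E'
from h import *
for n in('scene','side','wrist'):
    f=grab(n);save(f,n+'0');print(n,f['xyz'],f['rotation'][:,2],f['k1'],f['camera_matrix'][0,0],(f['depth']>0).mean())
a=[cv2.imread('pics/%s0.png'%n) for n in('scene','side')]
print(bot.observe())
E
```

```text
scene [ 1.16204862 -0.26592497  0.89964174] [ 0.54126599 -0.23961026  0.80598887] -0.01684902996148949 442.45302809964494 0.9960188802083333
side [ 0.37935729 -0.53871425  0.79187224] [-0.24881328 -0.59383285  0.76514999] -0.07123223371393492 450.2830821325563 0.9960123697916666
wrist [0.57491175 0.0835936  0.38418866] [0.0037239  0.28656501 0.95805356] -0.0096314697586931 372.89342089775846 0.9959537760416667
{'time': 0.15, 'qpos': array([-1.20970549e-01,  2.76452360e-01,  1.50579899e+00, -8.24456471e-06,
        1.36073270e+00, -1.21024323e-01]), 'dq': array([-0.00055039, -0.00196721, -0.00384988, -0.00061959, -0.00035198,
        0.00037232]), 'joint_torque': array([ 2.15351523e-03, -4.04925048e+01, -2.37432325e+01,  7.02095032e-02,
        3.15094914e-02, -7.84152348e-05]), 'tool_pos': array([5.74579955e-01, 5.94370286e-05, 2.04819237e-01]), 'ee_rot': array([[-5.53879250e-05,  9.99999043e-01, -1.38220064e-03],
       [ 9.99999986e-01,  5.56089959e-05,  1.59903304e-04],
       [ 1.59980014e-04, -1.38219176e-03, -9.99999032e-01]]), 'contact_force': array([0.11008048, 0.53345566, 0.55722099]), 'wrist_torque': array([ 0.00714349,  0.02440202, -0.05464978]), 'grasp_force': 0.0, 'grip_width': 1.0016569157273487}
```

View pics/scene0.png

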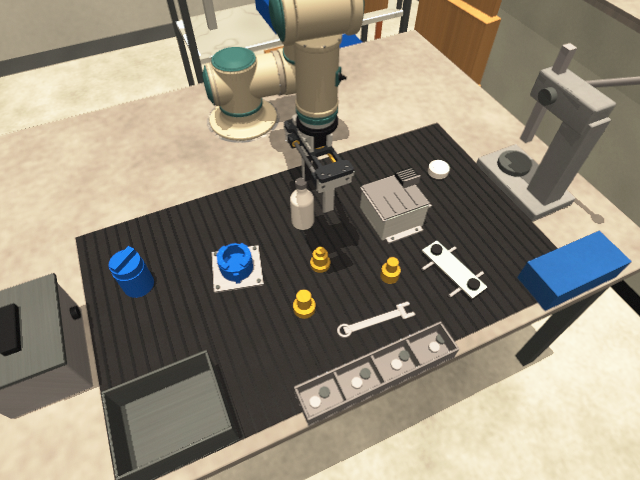

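View pics/side0.png

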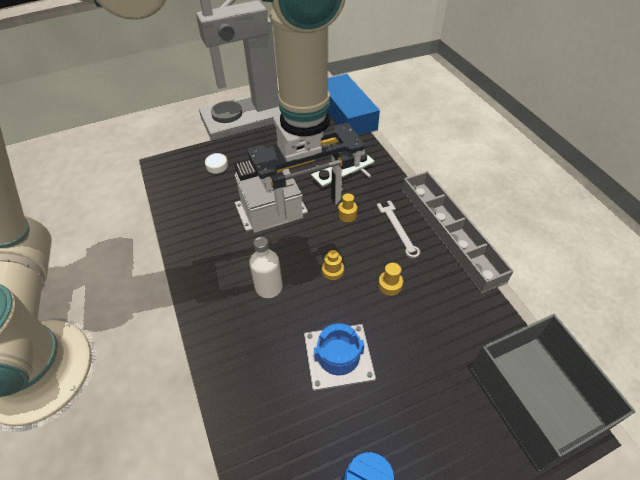

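The scene view shows the box at (395,205) with its black tab at (406,177), the open base at (236,262), the bottle at (303,205) and the closed capsule at (130,270). The side view agrees, with the box at (270,195) and the base at (340,350).

```bash
cat > m.py <<'E'
from h import *
P=[];C=[]
for n in('scene','side'):
    f=load(n);p=cloud(f).reshape(-1,3);c=f['color'].reshape(-1,3)
    ok=(f['depth'].ravel()>0)&(p[:,0]>.2)&(p[:,0]<.95)&(abs(p[:,1])<.6)&(p[:,2]<.3)&(p[:,2]>-.02)
    P.append(p[ok]);C.append(c[ok])
for p,c,n in zip(P,C,('scene','side')):
    print(n)
    def rect(m,t):
        if m.sum()<10: print(t,m.sum());return
        q=p[m];r=cv2.minAreaRect((q[:,:2]*1000).astype(np.float32));print(t,m.sum(),np.round(r[0],1),np.round(r[1],1),round(r[2],1),'zmed',np.median(q[:,2]).round(4))
    x,y,z=p.T;ci=c.astype(int)
    nb=(x>.35)&(x<.8)&(y>.02)&(y<.4)
    rect(nb&(abs(z-.086)<.004)&(ci.min(1)>90),'cover')
    rect(nb&(abs(z-.1)<.005)&(ci.max(1)<80),'tab')
    rect(nb&(abs(z-.112)<.004),'wall')
    blue=(ci[:,2]>ci[:,0]+60)&(y>-.3)
    rect(blue&(abs(z-.058)<.004),'rim')
    rect((ci.min(1)>120)&(abs(z-.008)<.005)&(y<-.05)&(y>-.35)&(x<.65),'foot')
    # height map
# topdown composite
W=np.zeros((600,800,3),np.uint8);H=np.full((600,800),-1.)
for p,c in zip(P,C):
    o=np.argsort(p[:,2]);p=p[o];c=c[o]
    u=((.45-p[:,1])*1000*.9).astype(int);v=((.9-p[:,0])*900).astype(int)
    ok=(u>=0)&(u<799)&(v>=0)&(v<599)
    W[v[ok],u[ok]]=c[ok][:,::-1]
W=cv2.dilate(W,np.ones((2,2)))
cv2.imwrite('pics/top.png',W)
f=load('wrist');save(f,'w')
E
python3 m.py
```

```text
scene
cover 959 [555.3 151.4] [123.3 261.9] 0.2 zmed 0.0887
tab 92 [523.2 271. ] [51.1 51.7] 87.4 zmed 0.1022
wall 44 [517.1 154.1] [278.9  15.7] 76.3 zmed 0.1123
rim 238 [755.  152.8] [901.3  83.1] 60.1 zmed 0.0598
foot 774 [ 406.7 -202.7] [293.3 411.8] 89.9 zmed 0.0108
side
cover 920 [554.  217.2] [132.7 121.7] 89.5 zmed 0.0877
tab 136 [518.9 272. ] [52.7 40. ] 89.8 zmed 0.1016
wall 0
rim 642 [731.6 119.5] [819.8 125.5] 63.9 zmed 0.0598
foot 1538 [ 394.4 -223.7] [244.8 399.1] 75.1 zmed 0.0103
```

View pics/top.png

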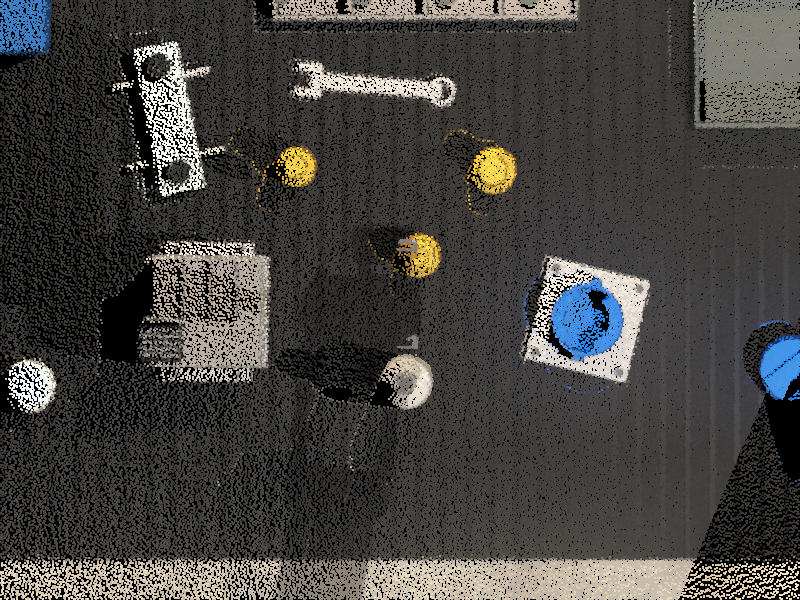

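View pics/wrist0.png

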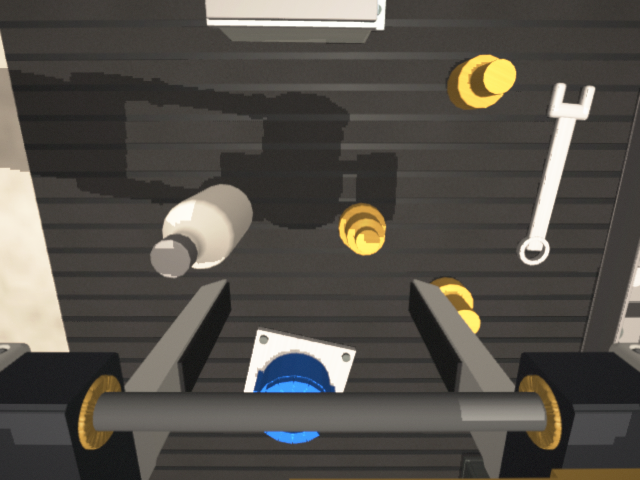

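The top-down composite has x up and y to the left. Box x lies along world x, its centre is about (0.554, 0.217), and the tab is at about (0.520, 0.270). The open base is at about (0.544, -0.202) with its ribs about -15° off. The wrist view shows the base and the fingers. I'll shut the fingers and go above the tab.

arm_command(
  rows=[
    {"delta_pos":[-0.03,0.12,0],"rotation":[0,0,0],"fingers":0},
    {"delta_pos":[-0.03,0.13,0],"rotation":[0,0,0],"fingers":0},
    {"delta_pos":[-0.03,0.13,0],"rotation":[0,0,0],"fingers":0},
    {"delta_pos":[-0.03,0.13,0],"rotation":[0,0,0],"fingers":0},
    {"delta_pos":[-0.03,0.13,0],"rotation":[0,0,0],"fingers":0},
  ],
)

```text
time: 0.57
tool_pos: [0.5292, 0.1934, 0.2053]
ee_rot: [[0.001, 1.0, -0.0], [1.0, -0.001, -0.0], [-0.0, -0.0, -1.0]]
contact_force: [0.8, -0.4, -0.5]
grip_width: 0.679
grasp_force: 0.0
```

arm_command(
  rows=[
    {"delta_pos":[-0.02,0.13,0],"rotation":[0,0,0],"fingers":0},
    {"delta_pos":[0,0.13,0],"rotation":[0,0,0],"fingers":0},
    {"delta_pos":[0,0,-0.1],"rotation":[0,0,0],"fingers":0},
    {"delta_pos":[0,0,-0.1],"rotation":[0,0,0],"fingers":0},
    {"delta_pos":[0,0,0],"rotation":[0,0,0],"fingers":0},
  ],
)

```text
time: 0.98
tool_pos: [0.5196, 0.2694, 0.1398]
ee_rot: [[-0.002, 1.0, -0.011], [1.0, 0.002, -0.004], [-0.004, -0.011, -1.0]]
contact_force: [-0.8, 0.1, -0.5]
grip_width: 0.33
grasp_force: 0.0
```

```bash
python3 - <<'E'
from h import *
o=bot.observe();print(o['tool_pos'],o['contact_force'],o['grip_width'])
a=grab('scene');b=grab('side')
A=cv2.resize(a['color'][120:270,300:480],None,fx=2.2,fy=2.2);B=cv2.resize(b['color'][110:260,190:370],None,fx=2.2,fy=2.2)
cv2.imwrite('pics/c1.png',np.hstack([A,B])[...,::-1])
E
```

```text
[0.51955709 0.26940267 0.13982729] [-0.77666017  0.13390111 -0.48505799] 0.330410828080402
```

View pics/c1.png

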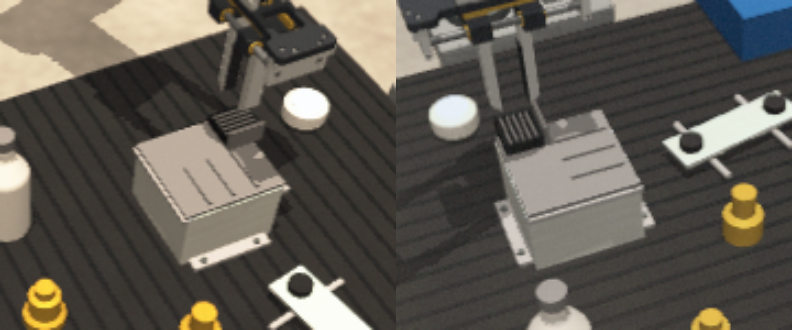

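The crops show the black tab at (237,122) on the left and the grey thumb wall on its +x side. The fingers are above the tab and still closing. I'll descend.

arm_command(
  rows=[
    {"delta_pos":[0,0,0],"rotation":[0,0,0],"fingers":0},
    {"delta_pos":[0,0,0],"rotation":[0,0,0],"fingers":0},
    {"delta_pos":[0,0,0],"rotation":[0,0,0],"fingers":0},
    {"delta_pos":[0.01,0,-0.05],"rotation":[0,0,0],"fingers":0},
    {"delta_pos":[0,0,-0.04],"rotation":[0,0,0],"fingers":0},
  ],
)

```text
time: 1.5
tool_pos: [0.5289, 0.2701, 0.1201]
ee_rot: [[0.001, 1.0, 0.004], [1.0, -0.001, 0.002], [0.002, 0.004, -1.0]]
contact_force: [-0.8, 0.2, -0.3]
grip_width: 0.008
grasp_force: 0.0
```

arm_command(
  rows=[
    {"delta_pos":[0,0,-0.02],"rotation":[0,0,0],"fingers":0},
    {"delta_pos":[0,0,0],"rotation":[0,0,0],"fingers":0},
    {"delta_pos":[0,0,0],"rotation":[0,0,0],"fingers":0},
  ],
)

```text
time: 1.75
tool_pos: [0.5273, 0.2699, 0.113]
ee_rot: [[0.0, 1.0, 0.001], [1.0, -0.0, 0.0], [0.0, 0.001, -1.0]]
contact_force: [0.5, 0.0, 1.4]
grip_width: 0.009
grasp_force: 0.0
```

arm_command(
  rows=[
    {"delta_pos":[-0.015,0,0],"rotation":[0,0,0],"fingers":0},
    {"delta_pos":[0,0,-0.03],"rotation":[0,0,0],"fingers":0},
    {"delta_pos":[0,0,-0.01],"rotation":[0,0,0],"fingers":0},
    {"delta_pos":[0,0,0],"rotation":[0,0,0],"fingers":0},
    {"delta_pos":[0,0,0],"rotation":[0,0,0],"fingers":0},
  ],
)

```text
time: 2.17
tool_pos: [0.5231, 0.2705, 0.1011]
ee_rot: [[-0.0, 1.0, 0.002], [1.0, 0.0, 0.001], [0.001, 0.002, -1.0]]
contact_force: [0.2, 1.1, 3.4]
grip_width: 0.004
grasp_force: 2.1
```

arm_command(
  rows=[
    {"delta_pos":[0,0,-0.015],"rotation":[0,0,0],"fingers":0},
    {"delta_pos":[0,0,0],"rotation":[0,0,0],"fingers":0},
    {"delta_pos":[0,0,0],"rotation":[0,0,0],"fingers":0},
  ],
)

```text
time: 2.42
tool_pos: [0.5231, 0.2705, 0.0968]
ee_rot: [[0.0, 1.0, 0.002], [1.0, -0.0, 0.001], [0.001, 0.002, -1.0]]
contact_force: [0.2, 1.4, 5.4]
grip_width: 0.005
grasp_force: 2.9
```

arm_command(
  rows=[
    {"delta_pos":[0,0,-0.01],"rotation":[0,0,0],"fingers":0},
    {"delta_pos":[0,0,0],"rotation":[0,0,0],"fingers":0},
    {"delta_pos":[0,0,0],"rotation":[0,0,0],"fingers":0},
  ],
)

```text
time: 2.67
tool_pos: [0.5232, 0.2705, 0.0942]
ee_rot: [[0.0, 1.0, 0.002], [1.0, -0.0, 0.001], [0.001, 0.002, -1.0]]
contact_force: [0.4, 1.5, 6.9]
grip_width: 0.005
grasp_force: 3.4
```

arm_command(
  rows=[
    {"delta_pos":[0.02,0,0],"rotation":[0,0,0],"fingers":0},
    {"delta_pos":[0.02,0,0],"rotation":[0,0,0],"fingers":0},
    {"delta_pos":[0.02,0,0],"rotation":[0,0,0],"fingers":0},
    {"delta_pos":[0,0,0],"rotation":[0,0,0],"fingers":0},
  ],
)

```text
time: 3.0
tool_pos: [0.5417, 0.2703, 0.0941]
ee_rot: [[0.0, 1.0, 0.002], [1.0, -0.0, 0.001], [0.001, 0.002, -1.0]]
contact_force: [0.9, 1.1, 7.9]
grip_width: 0.005
grasp_force: 3.4
```

arm_command(
  rows=[
    {"delta_pos":[0.02,0,0],"rotation":[0,0,0],"fingers":0},
    {"delta_pos":[0.02,0,0],"rotation":[0,0,0],"fingers":0},
    {"delta_pos":[0,0,0],"rotation":[0,0,0],"fingers":0},
  ],
)

```text
time: 3.25
tool_pos: [0.5537, 0.2701, 0.0941]
ee_rot: [[0.0, 1.0, 0.002], [1.0, -0.0, 0.0], [0.0, 0.002, -1.0]]
contact_force: [0.3, 0.6, 7.0]
grip_width: 0.002
grasp_force: 3.4
```

arm_command(
  rows=[
    {"delta_pos":[0.03,0,0],"rotation":[0,0,0],"fingers":0},
    {"delta_pos":[0.04,0,0],"rotation":[0,0,0],"fingers":0},
    {"delta_pos":[0.04,0,0],"rotation":[0,0,0],"fingers":0},
    {"delta_pos":[0.04,0,0],"rotation":[0,0,0],"fingers":0},
    {"delta_pos":[0.03,0,0],"rotation":[0,0,0],"fingers":0},
  ],
)

```text
time: 3.67
tool_pos: [0.6066, 0.2695, 0.0941]
ee_rot: [[-0.0, 1.0, -0.001], [1.0, 0.0, -0.001], [-0.001, -0.001, -1.0]]
contact_force: [-2.4, 0.4, 8.0]
grip_width: 0.007
grasp_force: 4.1
```

arm_command(
  rows=[
    {"delta_pos":[0.02,0,0],"rotation":[0,0,0],"fingers":0},
    {"delta_pos":[0.02,0,0],"rotation":[0,0,0],"fingers":0},
    {"delta_pos":[0.02,0,0],"rotation":[0,0,0],"fingers":0},
    {"delta_pos":[0,0,0],"rotation":[0,0,0],"fingers":0},
  ],
)

```text
time: 4.0
tool_pos: [0.6257, 0.2693, 0.0942]
ee_rot: [[0.0, 1.0, 0.002], [1.0, -0.0, -0.001], [-0.001, 0.002, -1.0]]
contact_force: [0.9, -1.2, 7.3]
grip_width: 0.001
grasp_force: 3.4
```

Creeping in on the stop.

arm_command(
  rows=[
    {"delta_pos":[0.02,0,0],"rotation":[0,0,0],"fingers":0},
    {"delta_pos":[0.01,0,0],"rotation":[0,0,0],"fingers":0},
    {"delta_pos":[0,0,0],"rotation":[0,0,0],"fingers":0},
  ],
)

```text
time: 4.25
tool_pos: [0.6341, 0.2691, 0.0942]
ee_rot: [[0.0, 1.0, 0.001], [1.0, -0.0, -0.001], [-0.001, 0.001, -1.0]]
contact_force: [-0.3, -1.1, 6.2]
grip_width: 0.009
grasp_force: 3.4
```

arm_command(
  rows=[
    {"delta_pos":[0.01,0,0],"rotation":[0,0,0],"fingers":0},
    {"delta_pos":[0.005,0,0],"rotation":[0,0,0],"fingers":0},
    {"delta_pos":[0,0,0],"rotation":[0,0,0],"fingers":0},
  ],
)

```text
time: 4.5
tool_pos: [0.6355, 0.2692, 0.0941]
ee_rot: [[-0.0, 1.0, -0.005], [1.0, -0.0, -0.002], [-0.002, -0.005, -1.0]]
contact_force: [-5.0, -1.5, 10.1]
grip_width: 0.002
grasp_force: 4.9
```

arm_command(
  rows=[
    {"delta_pos":[-0.01,0,0.02],"rotation":[0,0,0],"fingers":0},
    {"delta_pos":[-0.01,0,0.04],"rotation":[0,0,0],"fingers":0},
    {"delta_pos":[0,0,0.06],"rotation":[0,0,0],"fingers":0},
    {"delta_pos":[0,0,0.1],"rotation":[0,0,0],"fingers":0.5},
    {"delta_pos":[0,0,0.12],"rotation":[0,0,0],"fingers":0.5},
  ],
)

```text
time: 4.92
tool_pos: [0.6297, 0.2693, 0.1935]
ee_rot: [[-0.0, 1.0, -0.007], [1.0, 0.0, -0.002], [-0.002, -0.007, -1.0]]
contact_force: [1.1, 0.1, 0.4]
grip_width: 0.11
grasp_force: 0.0
```

arm_command(
  rows=[
    {"delta_pos":[-0.1,-0.08,0.06],"rotation":[0,0,0],"fingers":0.6},
    {"delta_pos":[-0.1,-0.08,0.06],"rotation":[0,0,0],"fingers":0.6},
    {"delta_pos":[-0.05,-0.07,0.06],"rotation":[0,0,0],"fingers":0.6},
    {"delta_pos":[0,0,0],"rotation":[0,0,0],"fingers":0.6},
    {"delta_pos":[0,0,0],"rotation":[0,0,0],"fingers":0.6},
  ],
)

```text
time: 5.33
tool_pos: [0.5577, 0.2013, 0.2501]
ee_rot: [[0.001, 1.0, 0.003], [1.0, -0.001, 0.001], [0.001, 0.003, -1.0]]
contact_force: [0.3, -0.1, -0.5]
grip_width: 0.462
grasp_force: 0.0
```

```bash
python3 - <<'E'
from h import *
o=bot.observe();print(o['tool_pos'],o['contact_force'],o['grip_width'])
a=grab('wrist');save(a,'w2')
p=cloud(a);c=a['color'].astype(int)
blue=(c[...,2]>c[...,0]+50)&(p[...,1]>.1)
q=p[blue];print(len(q),np.percentile(q[:,2],[1,25,50,75,95,99]))
zt=np.percentile(q[:,2],90)
for lo,hi in((-.008,.01),(-.035,-.02)):
    m=blue&(p[...,2]>zt+lo)&(p[...,2]<zt+hi);r=cv2.minAreaRect((p[m][:,:2]*1000).astype(np.float32));print(zt+lo,m.sum(),r)
t=(p[...,2]>.095)&(p[...,2]<.12)&(p[...,1]>.22)&(p[...,1]<.32);print('tabz',np.percentile(p[t],[10,50,90],axis=0).round(4))
E
```

```text
[0.55773841 0.2013258  0.2501195 ] [ 0.29556517 -0.06182577 -0.52106096] 0.4618756552344746
3502 [0.03987018 0.04784165 0.04871543 0.07570725 0.07698206 0.07772359]
0.06858511951302096 1204 ((555.811279296875, 215.14561462402344), (18.02472686767578, 62.01569747924805), 15.116718292236328)
0.04158511951302095 2205 ((556.0355834960938, 215.63748168945312), (68.4310531616211, 67.32084655761719), 5.391554832458496)
tabz [[0.6138 0.253  0.103 ]
 [0.6348 0.2722 0.1044]
 [0.6533 0.2908 0.1139]]
```

View pics/w2.png

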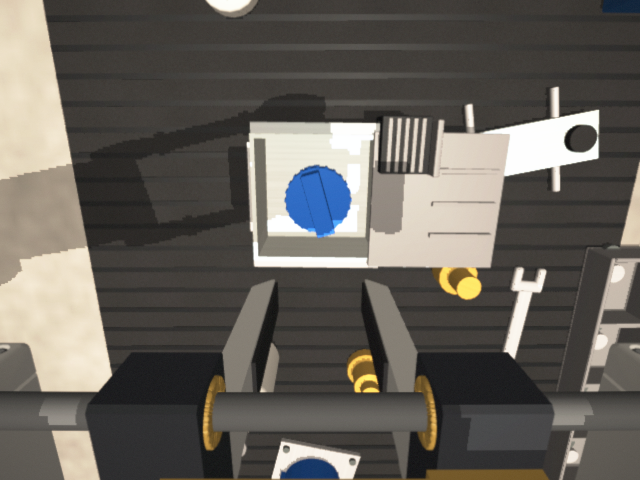

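The wrist view shows the cover open with the tab up at (410,145). The stage is at (318,200) in the open box, and its bar measures 18 x 62 mm as it should. The stage centre is (0.556, 0.2154) and the fingers must turn +15°. I'll align and go down.

arm_command(
  rows=[
    {"delta_pos":[-0.005,0.047,0],"rotation":[0,0,0.06],"fingers":0.6},
    {"delta_pos":[0,0,-0.1],"rotation":[0,0,0.06],"fingers":0.6},
    {"delta_pos":[0,0,-0.1],"rotation":[0,0,0.048],"fingers":0.6},
    {"delta_pos":[0,0,-0.1],"rotation":[0,0,0],"fingers":0.6},
    {"delta_pos":[0,0,0],"rotation":[0,0,0],"fingers":0.6},
  ],
)

```text
time: 5.8
tool_pos: [0.5521, 0.2156, 0.1506]
ee_rot: [[-0.261, 0.965, -0.015], [0.965, 0.261, -0.003], [0.0, -0.015, -1.0]]
contact_force: [-0.7, -0.3, -0.6]
grip_width: 0.597
grasp_force: 0.0
```

arm_command(
  rows=[
    {"delta_pos":[0,0,0],"rotation":[0,0,0],"fingers":0.6},
    {"delta_pos":[0,0,0],"rotation":[0,0,0],"fingers":0.6},
  ],
)

```text
time: 5.97
tool_pos: [0.5576, 0.2167, 0.1587]
ee_rot: [[-0.261, 0.965, 0.001], [0.965, 0.261, 0.0], [0.0, 0.001, -1.0]]
contact_force: [0.5, -0.2, 0.9]
grip_width: 0.598
grasp_force: 0.0
```

arm_command(
  rows=[
    {"delta_pos":[-0.005,-0.004,-0.1],"rotation":[0,0,0],"fingers":0.6},
    {"delta_pos":[0,0,-0.1],"rotation":[0,0,0],"fingers":0.6},
    {"delta_pos":[0,0,-0.08],"rotation":[0,0,0],"fingers":0.6},
    {"delta_pos":[0,0,-0.04],"rotation":[0,0,0],"fingers":0.6},
    {"delta_pos":[0,0,0],"rotation":[0,0,0],"fingers":0.6},
  ],
)

```text
time: 6.38
tool_pos: [0.5547, 0.2147, 0.0613]
ee_rot: [[-0.261, 0.965, -0.002], [0.965, 0.261, -0.001], [0.0, -0.002, -1.0]]
contact_force: [-0.3, -0.4, 0.6]
grip_width: 0.598
grasp_force: 0.0
```

arm_command(
  rows=[
    {"delta_pos":[0,0,-0.04],"rotation":[0,0,0],"fingers":0.6},
    {"delta_pos":[0,0,0],"rotation":[0,0,0],"fingers":0.6},
  ],
)

```text
time: 6.55
tool_pos: [0.5561, 0.2151, 0.0512]
ee_rot: [[-0.261, 0.965, 0.001], [0.965, 0.261, 0.0], [0.0, 0.001, -1.0]]
contact_force: [-1.0, 0.3, 0.1]
grip_width: 0.598
grasp_force: 0.0
```

Closing on the bar.

arm_command(
  rows=[
    {"delta_pos":[0,0,-0.006],"rotation":[0,0,0],"fingers":0},
    {"delta_pos":[0,0,0],"rotation":[0,0,0],"fingers":0},
    {"delta_pos":[0,0,0],"rotation":[0,0,0],"fingers":0},
    {"delta_pos":[0,0,0],"rotation":[0,0,0],"fingers":0},
    {"delta_pos":[0,0,0],"rotation":[0,0,0],"fingers":0},
  ],
)

```text
time: 6.97
tool_pos: [0.5555, 0.2149, 0.0493]
ee_rot: [[-0.261, 0.965, 0.001], [0.965, 0.261, 0.0], [-0.0, 0.001, -1.0]]
contact_force: [0.2, 0.5, 0.4]
grip_width: 0.282
grasp_force: 0.0
```

arm_command(
  rows=[
    {"delta_pos":[0,0,0],"rotation":[0,0,0],"fingers":0},
    {"delta_pos":[0,0,0],"rotation":[0,0,0],"fingers":0},
    {"delta_pos":[0,0,0],"rotation":[0,0,0],"fingers":0},
  ],
)

```text
time: 7.22
tool_pos: [0.5554, 0.2148, 0.0488]
ee_rot: [[-0.261, 0.965, 0.001], [0.965, 0.261, 0.0], [0.0, 0.001, -1.0]]
contact_force: [0.4, -0.5, 0.8]
grip_width: 0.188
grasp_force: 30.0
```

The bar is gripped at 17.7 mm wide with 30 N. I'll lift straight out, then carry it over while turning +60°.

arm_command(
  rows=[
    {"delta_pos":[0,0,0.05],"rotation":[0,0,0],"fingers":0},
    {"delta_pos":[0,0,0.1],"rotation":[0,0,0],"fingers":0},
    {"delta_pos":[0,0,0.13],"rotation":[0,0,0],"fingers":0},
    {"delta_pos":[0,0,0.13],"rotation":[0,0,0],"fingers":0},
    {"delta_pos":[0,0,0.13],"rotation":[0,0,0],"fingers":0},
  ],
)

```text
time: 7.63
tool_pos: [0.5543, 0.2146, 0.2116]
ee_rot: [[-0.261, 0.965, -0.002], [0.965, 0.261, -0.0], [0.0, -0.002, -1.0]]
contact_force: [0.4, 0.6, -1.7]
grip_width: 0.191
grasp_force: 30.0
```

arm_command(
  rows=[
    {"delta_pos":[0,0,0.13],"rotation":[0,0,0],"fingers":0},
    {"delta_pos":[0.015,-0.08,0],"rotation":[0,0,0.04],"fingers":0},
    {"delta_pos":[0.015,-0.12,0],"rotation":[0,0,0.06],"fingers":0},
    {"delta_pos":[0.015,-0.12,0],"rotation":[0,0,0.06],"fingers":0},
    {"delta_pos":[0.015,-0.12,0],"rotation":[0,0,0.06],"fingers":0},
  ],
)

```text
time: 8.05
tool_pos: [0.5727, 0.0817, 0.2496]
ee_rot: [[-0.577, 0.816, -0.0], [0.816, 0.577, -0.0], [0.0, -0.0, -1.0]]
contact_force: [0.5, -0.2, -0.8]
grip_width: 0.194
grasp_force: 30.0
```

arm_command(
  rows=[
    {"delta_pos":[0.015,-0.12,0],"rotation":[0,0,0.06],"fingers":0},
    {"delta_pos":[0.015,-0.12,0],"rotation":[0,0,0.06],"fingers":0},
    {"delta_pos":[0.015,-0.12,0],"rotation":[0,0,0.06],"fingers":0},
    {"delta_pos":[0.015,-0.12,0],"rotation":[0,0,0.06],"fingers":0},
    {"delta_pos":[0.015,-0.12,0],"rotation":[0,0,0.06],"fingers":0},
  ],
)

```text
time: 8.47
tool_pos: [0.5951, -0.0989, 0.2492]
ee_rot: [[-0.884, 0.467, -0.001], [0.467, 0.884, 0.0], [0.001, 0.0, -1.0]]
contact_force: [0.9, 0.3, -1.7]
grip_width: 0.189
grasp_force: 30.0
```

arm_command(
  rows=[
    {"delta_pos":[0.015,-0.12,0],"rotation":[0,0,0.06],"fingers":0},
    {"delta_pos":[0.015,-0.1,0],"rotation":[0,0,0.06],"fingers":0},
    {"delta_pos":[0.015,-0.08,0],"rotation":[0,0,0.03],"fingers":0},
    {"delta_pos":[0,0,0],"rotation":[0,0,0],"fingers":0},
    {"delta_pos":[0,0,0],"rotation":[0,0,0],"fingers":0},
  ],
)

```text
time: 8.88
tool_pos: [0.6087, -0.1883, 0.2485]
ee_rot: [[-0.967, 0.255, -0.002], [0.255, 0.967, 0.001], [0.002, 0.001, -1.0]]
contact_force: [0.3, 0.5, -0.6]
grip_width: 0.187
grasp_force: 30.0
```

```bash
cat > base.py <<'E'
from h import *
import sys
o=bot.observe();print(o['tool_pos'],o['contact_force'],o['grip_width'],np.degrees(np.arctan2(o['ee_rot'][1,1],o['ee_rot'][0,1])))
a=grab('wrist');save(a,sys.argv[1]);p=cloud(a);c=a['color'].astype(int);z=p[...,2]
near=np.hypot(p[...,0]-.544,p[...,1]+.202)<.1
foot=near&(c.min(2)>100)&(abs(z-.01)<.006)
q=p[foot];r=cv2.minAreaRect((q[:,:2]*1000).astype(np.float32));print('foot',foot.sum(),np.median(q[:,2]),r)
rim=near&(c[...,2]>c[...,0]+40)&(abs(z-.06)<.005)
q=p[rim];print('rim',rim.sum(),np.median(q[:,2]))
xy=q[:,:2]
(cx,cy),R=cv2.minEnclosingCircle((xy*1000).astype(np.float32));print('enc',cx,cy,R)
from scipy.optimize import least_squares
rr=np.hypot(*(xy-[cx/1e3,cy/1e3]).T)*1000;an=np.degrees(np.arctan2(xy[:,1]-cy/1e3,xy[:,0]-cx/1e3))
# per-angle inner/outer
for k in range(-180,180,10):
    m=(an>=k)&(an<k+10)
    if m.sum()>3: print(k+5,m.sum(),rr[m].min().round(1),rr[m].max().round(1),end=' | ')
E
python3 base.py b1
```

```text
[ 0.60871248 -0.1883076   0.24851649] [ 0.27137291  0.54049141 -0.55696669] 0.18702715532601488 75.24703849039294
foot 5700 0.012158511287630736 ((545.6911010742188, -201.58956909179688), (117.99730682373047, 118.00533294677734), 75.98926544189453)
rim 2097 0.06198428975068787
enc 545.2987670898438 -199.83787536621094 39.974876403808594
-175 5 36.9 39.2 | -165 36 26.9 39.2 | -155 88 26.5 39.3 | -145 89 26.5 39.3 | -135 88 26.8 39.8 | -125 89 26.5 40.0 | -115 90 27.0 39.9 | -105 90 26.6 39.8 | -95 84 26.9 39.9 | -85 87 26.5 39.9 | -75 86 26.7 39.9 | -65 87 26.6 39.9 | -55 83 26.4 39.7 | -45 45 26.9 40.0 | -15 6 36.9 40.0 | 15 48 25.9 39.3 | 25 78 25.5 38.9 | 35 83 25.7 38.9 | 45 79 25.4 39.2 | 55 79 25.4 38.7 | 65 82 25.7 40.0 | 75 83 25.6 38.2 | 85 82 25.8 38.8 | 95 84 25.5 39.1 | 105 85 25.4 39.0 | 115 86 25.9 39.1 | 125 86 25.9 39.4 | 135 62 26.0 38.7 | 155 7 36.8 39.0 | 165 7 36.9 38.8 |
```

View pics/b1.png

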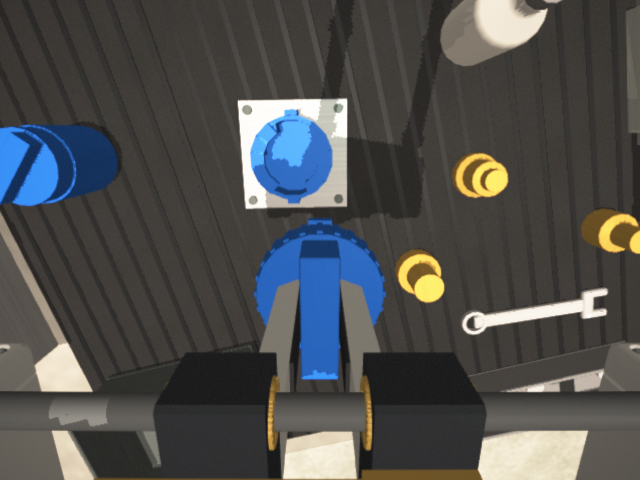

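The wrist view shows the base at (291,155) with ribs at (291,112) and (291,199). The held stage, at (320,290), is already aligned with those ribs. The base centre is about (0.5454, -0.2008) and its x axis is at -14°. I'll check where the stage sits in the hand with the same camera frame.

```bash
python3 - <<'E'
from h import *
a=load('wrist');p=cloud(a);c=a['color'].astype(int);z=p[...,2]
T=np.array([.60871,-.18831,.24852])
bl=(c[...,2]>c[...,0]+40)&(np.hypot(p[...,0]-T[0],p[...,1]-T[1])<.06)&(z>.18)
print(np.percentile(z[bl],[5,25,50,75,95]))
zt=np.percentile(z[bl],95)
for lo,hi in((-.006,.006),(-.033,-.022)):
    m=bl&(z>zt+lo)&(z<zt+hi);q=p[m]
    r=cv2.minAreaRect((q[:,:2]*1000).astype(np.float32));e=cv2.minEnclosingCircle((q[:,:2]*1000).astype(np.float32))
    print(m.sum(),r,e,np.median(q[:,2]))
E
```

```text
[0.2372042  0.24748679 0.25093538 0.27561288 0.27645054]
4955 ((608.198486328125, -185.8897705078125), (64.29747009277344, 40.19417190551758), 2.357231616973877) ((608.5599975585938, -188.53163146972656), 32.61347198486328) 0.2756876202511601
4694 ((606.6607666015625, -189.20962524414062), (66.46814727783203, 70.11381530761719), 19.873252868652344) ((608.2978515625, -188.46217346191406), 35.24774169921875) 0.24767529810536215
```

The held stage is centred on the TCP within 0.5 mm. Moving over the base.

arm_command(
  rows=[
    {"delta_pos":[-0.1,-0.02,0],"rotation":[0,0,0.008],"fingers":0},
    {"delta_pos":[-0.1,-0.02,0],"rotation":[0,0,0],"fingers":0},
    {"delta_pos":[-0.01,0,-0.1],"rotation":[0,0,0],"fingers":0},
    {"delta_pos":[0,0,-0.1],"rotation":[0,0,0],"fingers":0},
    {"delta_pos":[0,0,-0.1],"rotation":[0,0,0],"fingers":0},
  ],
)

```text
time: 9.35
tool_pos: [0.5457, -0.1976, 0.1599]
ee_rot: [[-0.971, 0.239, 0.002], [0.239, 0.971, -0.0], [-0.002, 0.0, -1.0]]
contact_force: [0.2, -0.0, -0.7]
grip_width: 0.193
grasp_force: 30.0
```

arm_command(
  rows=[
    {"delta_pos":[0,0,-0.08],"rotation":[0,0,0],"fingers":0},
    {"delta_pos":[0,0,0],"rotation":[0,0,0],"fingers":0},
    {"delta_pos":[0,0,0],"rotation":[0,0,0],"fingers":0},
    {"delta_pos":[0,0,0],"rotation":[0,0,0],"fingers":0},
  ],
)

```text
time: 9.68
tool_pos: [0.5472, -0.1988, 0.1372]
ee_rot: [[-0.971, 0.239, 0.002], [0.239, 0.971, -0.001], [-0.002, -0.0, -1.0]]
contact_force: [-1.0, -0.7, -0.1]
grip_width: 0.193
grasp_force: 30.0
```

arm_command(
  rows=[
    {"delta_pos":[-0.006,-0.0065,-0.05],"rotation":[0,0,0],"fingers":0},
    {"delta_pos":[0,0,-0.05],"rotation":[0,0,0],"fingers":0},
    {"delta_pos":[0,0,0],"rotation":[0,0,0],"fingers":0},
    {"delta_pos":[0,0,0],"rotation":[0,0,0],"fingers":0},
  ],
)

```text
time: 10.02
tool_pos: [0.545, -0.2012, 0.1069]
ee_rot: [[-0.971, 0.239, 0.002], [0.239, 0.971, -0.001], [-0.002, -0.0, -1.0]]
contact_force: [0.0, -1.0, -0.1]
grip_width: 0.188
grasp_force: 30.0
```

Within 0.5 mm of the base centre; lowering gently.

arm_command(
  rows=[
    {"delta_pos":[0.001,0.001,-0.015],"rotation":[0,0,0],"fingers":0},
    {"delta_pos":[0,0,-0.015],"rotation":[0,0,0],"fingers":0},
    {"delta_pos":[0,0,0],"rotation":[0,0,0],"fingers":0},
  ],
)

```text
time: 10.27
tool_pos: [0.5447, -0.2008, 0.0966]
ee_rot: [[-0.971, 0.239, 0.0], [0.239, 0.971, 0.0], [-0.0, 0.0, -1.0]]
contact_force: [0.8, 0.9, -1.9]
grip_width: 0.187
grasp_force: 30.0
```

arm_command(
  rows=[
    {"delta_pos":[0,0,-0.015],"rotation":[0,0,0],"fingers":0},
    {"delta_pos":[0,0,0],"rotation":[0,0,0],"fingers":0},
  ],
)

```text
time: 10.43
tool_pos: [0.5443, -0.2008, 0.0915]
ee_rot: [[-0.971, 0.24, -0.001], [0.24, 0.971, 0.0], [0.001, 0.0, -1.0]]
contact_force: [-0.1, 0.5, -1.0]
grip_width: 0.19
grasp_force: 30.0
```

arm_command(
  rows=[
    {"delta_pos":[0.002,0,-0.012],"rotation":[0,0,0],"fingers":0},
    {"delta_pos":[0,0,0],"rotation":[0,0,0],"fingers":0},
    {"delta_pos":[0,0,0],"rotation":[0,0,0],"fingers":0},
  ],
)

```text
time: 10.68
tool_pos: [0.5451, -0.2009, 0.0882]
ee_rot: [[-0.971, 0.24, -0.0], [0.24, 0.971, 0.0], [0.0, 0.0, -1.0]]
contact_force: [0.4, 0.6, -1.7]
grip_width: 0.191
grasp_force: 30.0
```

arm_command(
  rows=[
    {"delta_pos":[0,0,-0.007],"rotation":[0,0,0],"fingers":0},
    {"delta_pos":[0,0,0],"rotation":[0,0,0],"fingers":0},
    {"delta_pos":[0,0,0],"rotation":[0,0,0],"fingers":0},
  ],
)

```text
time: 10.93
tool_pos: [0.5452, -0.2009, 0.0862]
ee_rot: [[-0.971, 0.24, -0.0], [0.24, 0.971, 0.0], [0.0, 0.0, -1.0]]
contact_force: [0.1, 0.4, -1.4]
grip_width: 0.19
grasp_force: 30.0
```

arm_command(
  rows=[
    {"delta_pos":[0,0,-0.005],"rotation":[0,0,0],"fingers":0},
    {"delta_pos":[0,0,0],"rotation":[0,0,0],"fingers":0},
    {"delta_pos":[0,0,0],"rotation":[0,0,0],"fingers":0},
  ],
)

```text
time: 11.18
tool_pos: [0.5452, -0.2009, 0.0848]
ee_rot: [[-0.971, 0.24, 0.0], [0.24, 0.971, 0.0], [-0.0, 0.0, -1.0]]
contact_force: [0.4, -0.1, -1.1]
grip_width: 0.191
grasp_force: 30.0
```

arm_command(
  rows=[
    {"delta_pos":[0,0,-0.002],"rotation":[0,0,0],"fingers":0},
    {"delta_pos":[0,0,0],"rotation":[0,0,0],"fingers":0},
    {"delta_pos":[0,0,0],"rotation":[0,0,0],"fingers":0},
  ],
)

```text
time: 11.43
tool_pos: [0.5452, -0.2009, 0.0848]
ee_rot: [[-0.971, 0.239, 0.0], [0.239, 0.971, -0.0], [-0.0, -0.0, -1.0]]
contact_force: [-1.3, 1.1, 4.8]
grip_width: 0.19
grasp_force: 30.0
```

Seated: TCP 0.0848 as calculated, with light contact. Turning clockwise.

arm_command(
  rows=[
    {"delta_pos":[0,0,0.003],"rotation":[0,0,-0.03],"fingers":0},
    {"delta_pos":[0,0,0],"rotation":[0,0,-0.05],"fingers":0},
    {"delta_pos":[0,0,0],"rotation":[0,0,-0.05],"fingers":0},
    {"delta_pos":[0,0,0],"rotation":[0,0,-0.05],"fingers":0},
    {"delta_pos":[0,0,0],"rotation":[0,0,0],"fingers":0},
  ],
)

```text
time: 11.85
tool_pos: [0.5452, -0.2009, 0.0848]
ee_rot: [[-0.865, 0.502, -0.0], [0.502, 0.865, 0.0], [0.0, 0.0, -1.0]]
contact_force: [-0.9, 0.5, -0.4]
grip_width: 0.187
grasp_force: 30.0
```

arm_command(
  rows=[
    {"delta_pos":[0,0,0],"rotation":[0,0,-0.05],"fingers":0},
    {"delta_pos":[0,0,0],"rotation":[0,0,-0.05],"fingers":0},
    {"delta_pos":[0,0,0],"rotation":[0,0,-0.05],"fingers":0},
    {"delta_pos":[0,0,0],"rotation":[0,0,-0.05],"fingers":0},
    {"delta_pos":[0,0,0],"rotation":[0,0,0],"fingers":0},
  ],
)

```text
time: 12.27
tool_pos: [0.5451, -0.2008, 0.0848]
ee_rot: [[-0.669, 0.743, -0.0], [0.743, 0.669, 0.0], [0.0, 0.0, -1.0]]
contact_force: [-0.4, 0.5, -2.2]
grip_width: 0.191
grasp_force: 30.0
```

arm_command(
  rows=[
    {"delta_pos":[0,0,0],"rotation":[0,0,-0.05],"fingers":0},
    {"delta_pos":[0,0,0],"rotation":[0,0,-0.05],"fingers":0},
    {"delta_pos":[0,0,0],"rotation":[0,0,-0.05],"fingers":0},
    {"delta_pos":[0,0,0],"rotation":[0,0,-0.05],"fingers":0},
    {"delta_pos":[0,0,0],"rotation":[0,0,-0.05],"fingers":0},
  ],
)

```text
time: 12.68
tool_pos: [0.5451, -0.2009, 0.0849]
ee_rot: [[-0.333, 0.943, -0.0], [0.943, 0.333, 0.0], [0.0, -0.0, -1.0]]
contact_force: [-0.2, -0.5, -1.5]
grip_width: 0.192
grasp_force: 30.0
```

arm_command(
  rows=[
    {"delta_pos":[0,0,0],"rotation":[0,0,-0.05],"fingers":0},
    {"delta_pos":[0,0,0],"rotation":[0,0,-0.05],"fingers":0},
    {"delta_pos":[0,0,0],"rotation":[0,0,-0.05],"fingers":0},
    {"delta_pos":[0,0,0],"rotation":[0,0,-0.05],"fingers":0},
    {"delta_pos":[0,0,0],"rotation":[0,0,0],"fingers":0},
  ],
)

```text
time: 13.1
tool_pos: [0.5451, -0.2008, 0.0849]
ee_rot: [[-0.027, 1.0, -0.0], [1.0, 0.027, 0.0], [0.0, -0.0, -1.0]]
contact_force: [-0.1, 0.0, -1.8]
grip_width: 0.194
grasp_force: 30.0
```

```bash
python3 -c "
from h import *
o=bot.observe();print(o['wrist_torque'],o['contact_force'],o['ee_rot'][:,1])"
```

```text
[ 0.01146709 -0.00426616  0.00893237] [-0.09814577  0.02700186 -1.81028463] [ 9.99634462e-01  2.70355066e-02 -1.55510963e-04]
```

Turned 74.6° with no resistance. Creeping to the stop.

arm_command(
  rows=[
    {"delta_pos":[0,0,0],"rotation":[0,0,-0.03],"fingers":0},
    {"delta_pos":[0,0,0],"rotation":[0,0,-0.03],"fingers":0},
    {"delta_pos":[0,0,0],"rotation":[0,0,0],"fingers":0},
  ],
)

```text
time: 13.35
tool_pos: [0.5457, -0.2011, 0.0851]
ee_rot: [[0.066, 0.998, 0.001], [0.998, -0.066, -0.0], [-0.0, 0.001, -1.0]]
contact_force: [0.8, 0.2, -2.2]
grip_width: 0.189
grasp_force: 30.0
```

arm_command(
  rows=[
    {"delta_pos":[0,0,0],"rotation":[0,0,-0.02],"fingers":0},
    {"delta_pos":[0,0,0],"rotation":[0,0,0],"fingers":0},
  ],
)

```text
time: 13.52
tool_pos: [0.546, -0.2011, 0.0852]
ee_rot: [[0.096, 0.995, 0.002], [0.995, -0.096, -0.001], [-0.001, 0.002, -1.0]]
contact_force: [1.5, -0.5, -2.2]
grip_width: 0.189
grasp_force: 30.2
```

```bash
python3 -c "
from h import *
o=bot.observe();print(o['wrist_torque'],o['contact_force'],o['ee_rot'][:,1])"
```

```text
[-0.03842611 -0.45219474  0.46127712] [ 1.47654799 -0.47624212 -2.19683265] [ 0.99540317 -0.09576023  0.00158639]
```

The stop is reached: 81° turned and the moment is rising. Letting go and rising.

arm_command(
  rows=[
    {"delta_pos":[0,0,0],"rotation":[0,0,0.01],"fingers":0.5},
    {"delta_pos":[0,0,0],"rotation":[0,0,0],"fingers":0.5},
    {"delta_pos":[0,0,0],"rotation":[0,0,0],"fingers":0.5},
    {"delta_pos":[0,0,0],"rotation":[0,0,0],"fingers":0.5},
    {"delta_pos":[0,0,0],"rotation":[0,0,0],"fingers":0.5},
  ],
)

```text
time: 13.93
tool_pos: [0.545, -0.2009, 0.0852]
ee_rot: [[0.084, 0.996, -0.0], [0.996, -0.084, 0.0], [0.0, -0.0, -1.0]]
contact_force: [0.8, -0.8, 0.5]
grip_width: 0.49
grasp_force: 0.0
```

arm_command(
  rows=[
    {"delta_pos":[0,0,0.06],"rotation":[0,0,0],"fingers":0.5},
    {"delta_pos":[0,0,0.12],"rotation":[0,0,0],"fingers":0.5},
    {"delta_pos":[0,-0.12,0.12],"rotation":[0,0,0],"fingers":0.5},
    {"delta_pos":[0,-0.12,0.12],"rotation":[0,0,0],"fingers":0.5},
    {"delta_pos":[0,0,0.12],"rotation":[0,0,0],"fingers":0.5},
  ],
)

```text
time: 14.35
tool_pos: [0.5445, -0.2641, 0.2343]
ee_rot: [[0.087, 0.996, -0.002], [0.996, -0.087, -0.003], [-0.003, -0.002, -1.0]]
contact_force: [1.3, 0.2, -0.9]
grip_width: 0.5
grasp_force: 0.0
```

arm_command(
  rows=[
    {"delta_pos":[0,0,0],"rotation":[0,0,0],"fingers":0.5},
    {"delta_pos":[0,0,0],"rotation":[0,0,0],"fingers":0.5},
    {"delta_pos":[0,0,0],"rotation":[0,0,0],"fingers":0.5},
  ],
)

```text
time: 14.6
tool_pos: [0.5446, -0.2594, 0.2335]
ee_rot: [[0.084, 0.996, -0.001], [0.996, -0.084, 0.001], [0.001, -0.001, -1.0]]
contact_force: [-0.3, 0.2, -1.3]
grip_width: 0.498
grasp_force: 0.0
```

```bash
python3 - <<'E'
from h import *
o=bot.observe();print(o['tool_pos'],o['contact_force'],o['grip_width'])
a=grab('wrist');p=cloud(a);c=a['color'].astype(int);z=p[...,2]
bl=(c[...,2]>c[...,0]+40)&(np.hypot(p[...,0]-.545,p[...,1]+.201)<.05)
zt=np.percentile(z[bl],95);print(zt)
m=bl&(z>zt-.008)&(z<zt+.006);print(m.sum(),cv2.minAreaRect((p[m][:,:2]*1000).astype(np.float32)))
s=grab('scene');cv2.imwrite('pics/fin.png',np.hstack([a['color'][:400],s['color'][:400]])[...,::-1][:, :, :]);cv2.imwrite('pics/fin.png',cv2.resize(cv2.imread('pics/fin.png'),(800,250)))
E
```

```text
[ 0.54464197 -0.25935455  0.23350979] [-0.2629044   0.15866822 -1.30336963] 0.4982846489899745
0.11291518444177509
1779 ((545.4722900390625, -201.11280822753906), (61.904449462890625, 17.563142776489258), 85.38287353515625)
```

View pics/fin.png

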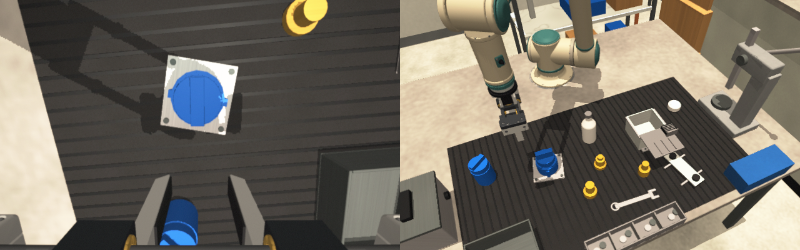

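The stage sits on the base with its bar at 85.4°, which is about 80° from the entry direction. It is centred and at the right height. The cover is open, the other things are in place and the gripper is clear.

```bash
python3 -c "
from station import bot
print(bot.finish_job())"
```

```text
the job is handed in; nothing more can be done
None
```

The job is handed in: by the last camera check, the cover is latched open and the stage is turned about 80° to its stop on the base, centred within 1 mm; the gripper is clear, the other things look unmoved, and `finish_job` returned no verdict.

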